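# Roll the vial caps home

### The job

Take the hand roller from its stand and roll it over the vial rack with steady, firm downward pressure until every one of the eight loose cap strips is pressed fully home, without lifting the roller off between the first strip and the last. The rack floats on springs and the vials are fragile: feel the force and never press with more than 18 N, and touch the rack with nothing but the roller. Then set the roller back upright in its stand, leave the rack and stand as they are, and do not disturb the things around.

Things in the scene. Friction and masses are not known exactly. Their poses are not given: they have to be found in the camera images.
- rack: Fixed grey base plate of the vial rack, 156 (x) x 116 (y) x 10 mm. Origin: centre of its underside, on the bench; z up, x along the rack's long side. On it a grey plastic rack 140 x 104 mm floats on springs: under load it sinks and rocks about a line along y, about 1 mm per 10 N at mid-length, 1 mm per 3 N at the ends. Over 18 N on it breaks vials.
- sheet (a point): Centre of the white cap sheet, 70 mm above the rack's origin: the nominal top of unloaded home strips. The floating rack's height setting differs from day to day: the real top is up to 8 mm higher or lower, so feel for it. The sheet is eight rigid strips side by side along x at 14 mm pitch, each 13 (x) x 88 (y) mm. Strips up stand 2.5 mm above home ones; side rails at y = +-49 mm.
- stand: Fixed roller stand: a foot 100 x 130 x 3 mm and an upright open-topped aluminium well, outside 62 (x) x 108 (y) mm, inside 40 x 86 mm, rims 42 mm above the bench. The roller hangs in it with its hood on the two long rims. Origin: centre of the foot's underside, z up.
- roller: Hand roller, 0.25 to 0.4 kg, hanging upright in the stand, x along the stand's x (either way round fits). Origin: lowest point of its drum, in the middle; z up. Free-turning rubber drum 30 mm diameter, 64 mm wide, axis along y 15 mm above the origin: it rolls along x. Steel hood 56 (x) x 76 (y) mm at z = 36 to 42 mm. Hung home, its origin is over the stand's, 6 mm above the bench.
- roller_grip (a point): Middle of the roller's wooden grip, 75 mm above the roller's origin; axes as the roller's. The grip is 24 mm (x) by 34 mm (y) and 66 mm tall, from the hood up to 108 mm above the roller's origin.
- strip1 (a joint): Cap strip centred at x = -49 mm on the rack: how far it is pressed down, in m; 0 fully up, 0.0025 fully home. It moves straight down only when pressed with about 6 or 7 N, and stays where it is left. The reading is noisy, about 0.4 mm.
- strip2 (a joint): Cap strip centred at x = -35 mm on the rack: how far it is pressed down, in m; 0 fully up, 0.0025 fully home. It moves straight down only when pressed with about 6 or 7 N, and stays where it is left. The reading is noisy, about 0.4 mm.
- strip3 (a joint): Cap strip centred at x = -21 mm on the rack: how far it is pressed down, in m; 0 fully up, 0.0025 fully home. It moves straight down only when pressed with about 6 or 7 N, and stays where it is left. The reading is noisy, about 0.4 mm.
- strip4 (a joint): Cap strip centred at x = -7 mm on the rack: how far it is pressed down, in m; 0 fully up, 0.0025 fully home. It moves straight down only when pressed with about 6 or 7 N, and stays where it is left. The reading is noisy, about 0.4 mm.
- strip5 (a joint): Cap strip centred at x = 7 mm on the rack: how far it is pressed down, in m; 0 fully up, 0.0025 fully home. It moves straight down only when pressed with about 6 or 7 N, and stays where it is left. The reading is noisy, about 0.4 mm.
- strip6 (a joint): Cap strip centred at x = 21 mm on the rack: how far it is pressed down, in m; 0 fully up, 0.0025 fully home. It moves straight down only when pressed with about 6 or 7 N, and stays where it is left. The reading is noisy, about 0.4 mm.
- strip7 (a joint): Cap strip centred at x = 35 mm on the rack: how far it is pressed down, in m; 0 fully up, 0.0025 fully home. It moves straight down only when pressed with about 6 or 7 N, and stays where it is left. The reading is noisy, about 0.4 mm.
- strip8 (a joint): Cap strip centred at x = 49 mm on the rack: how far it is pressed down, in m; 0 fully up, 0.0025 fully home. It moves straight down only when pressed with about 6 or 7 N, and stays where it is left. The reading is noisy, about 0.4 mm.
- jar: Amber glass jar, 56 mm wide, 75 mm tall; a bystander, leave alone. Origin: centre of its underside.
- slidebox: Wooden slide box 75 x 100 x 30 mm; a bystander, leave alone. Origin: centre of its underside.
- beaker: Glass beaker, 66 mm wide, 80 mm tall; a bystander, leave alone. Origin: centre of its underside.
- can: White plastic bottle, 48 mm wide, 70 mm tall; a bystander, leave alone. Origin: centre of its underside.
Mind the look-alikes: they are no part of the job. Leave any pink look-alike of the roller alone.

How it is judged (in metres and radians):
On the way, in this order (a step that is already met when the one before it is completed fails the run):
1. the roller is lifted out of its stand (z of roller in the frame of stand above 0.045 m), for 0.1 s.
2. all eight cap strips are home (down at least 1.8 of 2.5 mm) (value of joint each of strip1, strip2, strip3, strip4, strip5, strip6, strip7, strip8 above 0.0018 m), for 0.2 s.
At the end, for the whole second after the job is handed in: All eight strips are down by at least 1.8 mm of their 2.5 mm, and the roller hangs in its stand at rest and released: upright within 0.1 rad, within 9 mm of the stand's origin in plan, its origin less than 9.5 mm above the bench (all of step 2 and horizontal distance between roller and stand below 0.009 m and z of roller in the frame of stand below 0.0095 m and angle between roller's own z axis and vertical below 0.1 rad and linear speed of roller below 0.02 m/s); the robot touches nothing.
It fails at once if the rack is pressed with more than 18 N (contact force between anything else and rack above 18 N).
It fails at once if fingers or arm touch the rack (contact force between any of the fingers, the arm and rack above 0.5 N).
It fails at once if the roller is lifted off the sheet (origin over 90 mm above the rack's underside) after some strips have gone home and before all have (value of joint any of strip1, strip2, strip3, strip4, strip5, strip6, strip7, strip8 above 0.0018 m and not (value of joint each of strip1, strip2, strip3, strip4, strip5, strip6, strip7, strip8 above 0.0018 m) and z of roller in the frame of rack above 0.09 m).
It fails at once if a bystander object is moved more than 20 mm (distance of any of jar, slidebox, beaker, can from where it was at the start of the episode above 0.02 m).
It also fails if it takes over 72 s, if anything falls off the work surface, if the arm or the gripper's body presses on something with over 40 N, if the wrist force passes 120 N, or if a joint passes its speed limit or range.

### The arm

A 6-joint arm with a two-finger parallel gripper is mounted at the origin on the work surface. World frame = base frame: x ahead of the robot, y to its left, z up, the work surface at z = 0. Lengths are in m, angles in degrees, forces in N, time in s.
With the tool pointing down it reaches from about 0.35 to 0.875 m from the base axis. Payload 4.2 kg.
Tool frame: the origin (TCP) lies at the very end of the fingers, on their centre line; the grasp point (between the pads) lies 19 mm behind it; x points along the fingers, y is the direction in which the jaws open and shut, and the axes are right-handed (so a half turn about x gives the same grasp; the last joint's range is limited). The gripper opens to 85 mm and grips with 20 to 120 N. Pads are 22 mm wide; open, the fingers measure 114 mm over their backs; the gripper's body (76 mm by 85 mm) begins 54 mm behind the grasp point. The pads swing forward as they close: fully open they stand 13 mm farther back than shut.
Start: joints at [14.817, 22.042, 0.453, 0, -68.411, -14.817], TCP at [0.625, 0, 0.231] pointing down, gripper open.
Joint ranges: [-179.83, 179.83], [-69.29, 118.12], [-61.27, 80.66], [-181.25, 117.63], [-171.15, -9.14], [-177.46, 177.46]. Speed limits (degrees/s): [159.86, 159.86, 180, 180, 180, 180].

### API

Orientations are given as [roll, pitch, yaw] about the fixed x, y, z axes, in that order (R = Rz(yaw) Ry(pitch) Rx(roll)).
In Python, from plant import robot gives the robot as it stands.
- The arm moves only by the tool drive_tool, never from a script. Its argument "increments" is a list of rows, each a list of 3 entries, a list of its own where there are three numbers: the closure, from 0 (fully open) to 1 (shut), then the shift along the tool's x, y, z in mm, then the turn, a rotation vector about the tool's x, y, z in rad. In form: [[grip, [dx, dy, dz], [rx, ry, rz]], ...]. A call has 1 to 5 rows; each row is the pose to reach, as a shift and turn from the pose commanded when the call began, along the tool's axes at that moment; what a row does not reach only later rows make up. A row lasts 1/8 s, in which the tool goes at most 62.5 mm and 10.7 degrees, less where a joint would pass 70% of its speed; a pose out of reach is approached as far as the arm can. A call with a gripper value outside its range is refused whole. The fingers move at their own pace and stop on an object; "squeeze" is the grip in N (left out, the last holds). Time passes only in rows, so rows that repeat a pose let the fingers close. It gives the time, the measured TCP pose, the force and the opening at its end, in the units of the state.
- robot.read_state(): the state, without advancing time (a new reading comes with each control period).
- robot.capture(name): name is "scene" or "side" or "wrist"; returns a dict with "frame" (384x512x3 uint8, red, green, blue), "K" (3x3 intrinsics, pixels), "rvec" (rotation vector, rad) and "tvec" (3), from world to camera coordinates, as OpenCV has them; the wrist camera has in their place "T_tool_cam" (4x4, takes a point from camera to tool coordinates, whose origin is the TCP and whose axes are the tool frame's). Camera axes: x right, y down, z forward; pixel columns grow to the right and rows downward; lengths in m; the calibration is good to about 2 mm. The wrist camera is an equidistant fisheye: a pixel r from the principal point sees the ray r / f radians off the axis. A picture is of the moment at which its call begins: read the wrist's pose just before it. There is no depth.
- robot.finish_job(): hands the job in, once; it reports no verdict.
The state is a dict: "t": time; "joint_pos": joint angles; "qd": joint speeds; "joint_torque": joint torques, N m; "tool_pos": TCP position; "orientation": TCP orientation; "contact_force": force on the tool from outside, world axes, zero at the start; "ft_torque": the same for the moment, N m; "opening": finger opening in m.
Only numpy, scipy, OpenCV 4.12 (cv2) and the standard library are available. Lean on these libraries where they do the work, as an engineer would, in place of code of your own. Each camera call takes 0.05 s, during which the arm holds its last target.

## Working session

There is one attempt and no reset: what is moved stays moved. The work goes in short steps, Python scripts to look and compute and a tool call to move; the robot and the scene stay as the last step left them, time stands still between calls to the robot, and variables do not carry over. Pictures are saved under pics/ and viewed, and the job is handed in when it is done.

Besides the shell and the picture viewer there is one more tool, called after "Request:" by a JSON object that holds its "op" and its "data". drive_tool: Moves the arm, as the interface text tells. Its arguments: {"type":"object","properties":{"increments":{"type":"array","items":{"type":"array"}},"squeeze":{"type":"number"}},"required":["increments"]}

```bash
ls; mkdir -p pics
python3 - <<'E'
from plant import robot
import cv2,pickle
s=robot.read_state();print(s)
d={}
for n in("scene","side","wrist"):
    c=robot.capture(n);d[n]=c;cv2.imwrite(f"pics/{n}0.png",c["frame"][:,:,::-1]);print(n,{k:v for k,v in c.items() if k!="frame"})
pickle.dump((s,d),open("cap0.pkl","wb"))
E
```

```text
pics
{'t': 0.0, 'joint_pos': array([ 1.48153591e+01,  2.20932403e+01,  3.80246977e-01, -2.98647175e-02,
       -6.84124647e+01, -1.48176284e+01]), 'qd': array([-0.05032007, -0.03782167, -0.00519397,  0.04743948,  0.04611789,
        0.05562352]), 'joint_torque': array([-9.55001960e-04, -3.92286408e+01,  1.88399577e+01,  4.18616563e+00,
       -4.72148502e-03,  8.27910434e-07]), 'tool_pos': array([6.24413496e-01, 1.02554313e-05, 2.30196405e-01]), 'orientation': array([  92.3473    ,   89.87150796, -177.66598759]), 'contact_force': array([-0.08527194,  0.06248251, -0.26347829]), 'ft_torque': array([-0.02831547,  0.02826304,  0.0081743 ]), 'opening': 0.08549372759642594}
scene {'K': array([[376.79370112,   0.        , 262.70765156],
       [  0.        , 376.79370112, 191.74308094],
       [  0.        ,   0.        ,   1.        ]]), 'rvec': array([ 0.9875526 ,  2.25066404, -1.19621947]), 'tvec': array([ 0.36047601, -0.13660887,  1.43375114])}
side {'K': array([[353.68359506,   0.        , 254.05826719],
       [  0.        , 353.68359506, 187.99189436],
       [  0.        ,   0.        ,   1.        ]]), 'rvec': array([ 2.38229217, -0.20961669,  0.06301372]), 'tvec': array([-0.52361652,  0.12407918,  0.9828047 ])}
wrist {'K': array([[297.31863964,   0.        , 250.13423831],
       [  0.        , 297.31863964, 188.05268304],
       [  0.        ,   0.        ,   1.        ]]), 'T_tool_cam': array([[-5.30476938e-04, -2.94717135e-01,  9.55584391e-01,
        -1.42798016e-01],
       [ 9.99998491e-01,  1.42426843e-03,  9.94399297e-04,
         1.98655542e-04],
       [-1.65407519e-03,  9.55583477e-01,  2.94715935e-01,
        -7.46060680e-02],
       [ 0.00000000e+00,  0.00000000e+00,  0.00000000e+00,
         1.00000000e+00]])}
```

View pics/scene0.png

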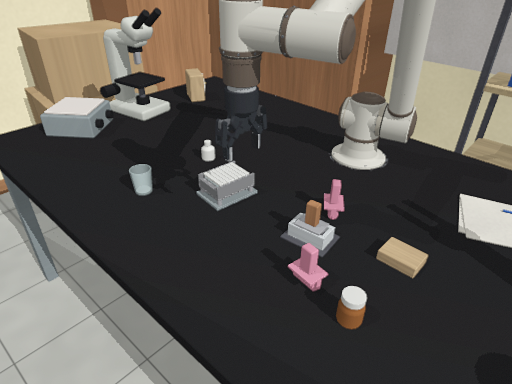

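View pics/side0.png

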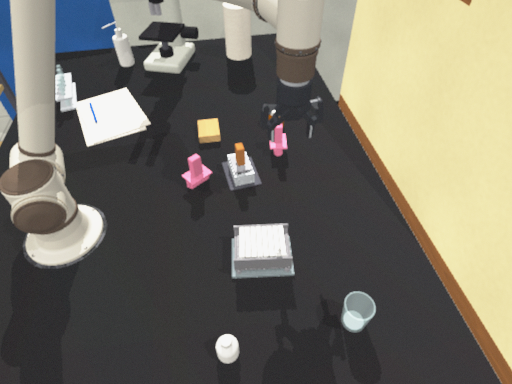

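View pics/wrist0.png

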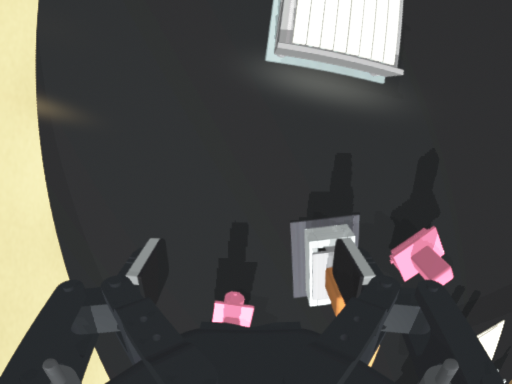

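Candidates for the roller: pink look-alikes at scene (335,200) and (308,265), and the brown-gripped one in the aluminium well at scene (312,222) / side (240,160). I choose the last one and check it in a close crop.

```bash
cat > h.py <<'E'
import numpy as np,cv2,pickle
def crop(c,x0,y0,x1,y1,k,name):
    im=cv2.resize(c["frame"][y0:y1,x0:x1,::-1],None,fx=k,fy=k,interpolation=cv2.INTER_CUBIC);cv2.imwrite("pics/"+name,im);print(im.shape)
def ray(c,uv,s=None):
    u,v=uv
    K=c["K"]
    if "rvec" in c:
        R=cv2.Rodrigues(c["rvec"])[0]; d=np.linalg.inv(K)@[u,v,1]
        return -R.T@c["tvec"], R.T@(d/np.linalg.norm(d))
    from scipy.spatial.transform import Rotation as Ro
    p=np.array([u-K[0,2],v-K[1,2]])/K[0,0]; r=np.linalg.norm(p)
    d=np.array([*(np.sin(r)*p/r),np.cos(r)])
    Rt=Ro.from_euler("xyz",s["orientation"],degrees=True).as_matrix(); T=c["T_tool_cam"]
    return s["tool_pos"]+Rt@T[:3,3], Rt@T[:3,:3]@d
def onz(c,uv,z,s=None):
    o,d=ray(c,uv,s); return o+d*(z-o[2])/d[2]
E
python3 - <<'E'
from h import *
s,d=pickle.load(open("cap0.pkl","rb"))
crop(d["scene"],180,150,360,300,4,"sc1.png")
crop(d["side"],160,120,310,290,3.5,"si1.png")
crop(d["wrist"],240,0,460,340,1.75,"wr1.png")
E
```

```text
(600, 720, 3)
(595, 525, 3)
(595, 385, 3)
```

View pics/sc1.png

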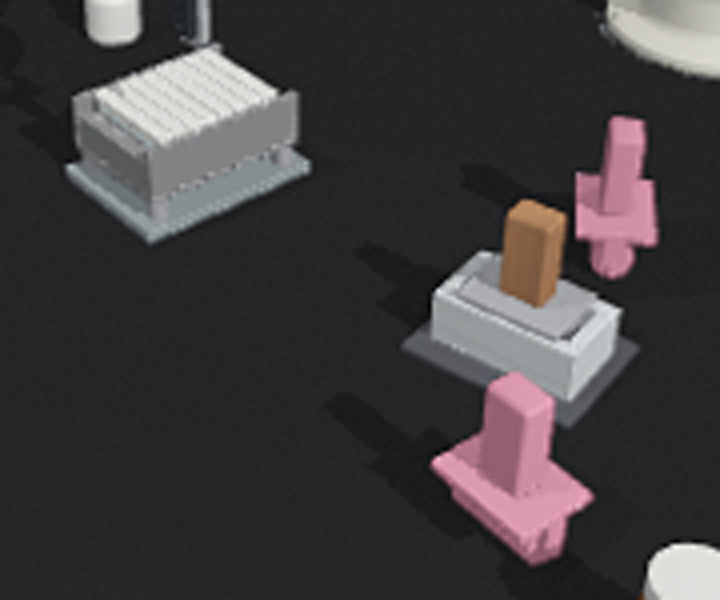

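View pics/si1.png

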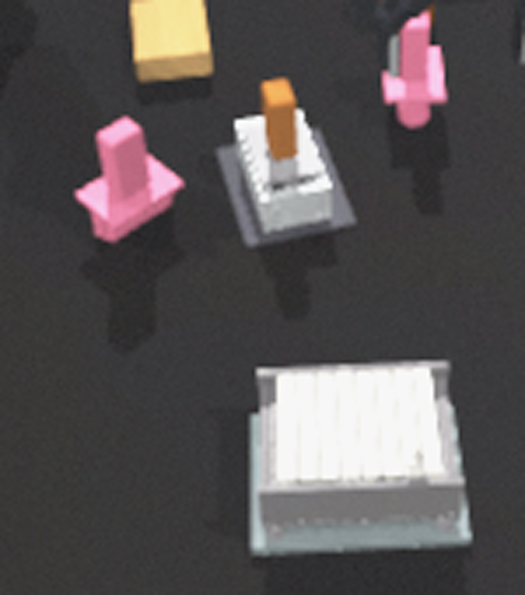

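View pics/wr1.png

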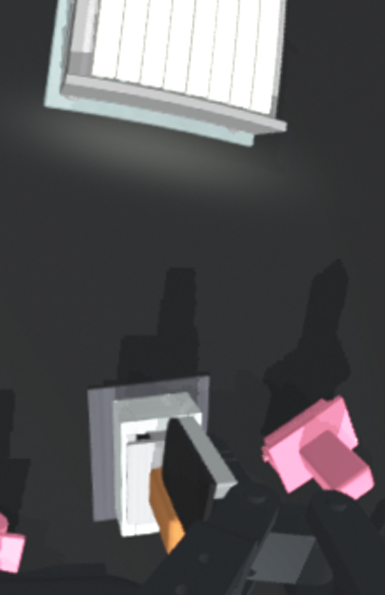

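The crops confirm it: the brown grip (scene crop 534,250) stands on a steel hood inside the aluminium well, and both pink ones stand free on the bench.

Run:
```python
from h import *
np.set_printoptions(precision=4,suppress=True)
s,d=pickle.load(open("cap0.pkl","rb"))
S=d["scene"];I=d["side"];W=d["wrist"]
f=lambda p:(p[0]/4+180-.4,p[1]/4+150-.4)
g=lambda p:(p[0]/3.5+160-.4,p[1]/3.5+120-.4)
w=lambda p:(p[0]/1.75+240-.3,p[1]/1.75-.3)
def show(n,c,m,pts,z):
    P=np.array([onz(c,m(p),z,s)[:2] for p in pts]);print(n,P.tolist() and P.round(4).tolist(),"mean",P.mean(0))
show("rack plate sc",S,f,[(67,168),(152,233),(310,163)],.010)
show("rack plate si",I,g,[(251,545),(469,537),(252,415)],.010)
show("rack wr",W,w,[(47,103),(252,142)],.010)
show("foot sc",S,f,[(404,346),(570,423),(638,348)],.003)
show("foot si",I,g,[(218,150),(247,245),(355,222),(325,130)],.003)
show("foot wr",W,w,[(88,388),(210,376),(93,521)],.003)
show("griptop sc",S,f,[(510,207),(522,201),(566,213),(552,222)],.114)
show("griptop si",I,g,[(262,83),(287,80),(296,97),(267,101)],.114)
show("well rim si",I,g,[(235,120),(308,110),(262,202),(332,188)],.042)
show("well rim sc",S,f,[(433,294),(483,250),(622,311),(570,352)],.042)
# strips sheet z~.072
show("sheet sc",S,f,[(95,95),(208,48),(278,93),(165,138)],.072)
show("sheet si",I,g,[(275,372),(435,367),(278,482),(440,475)],.072)
```

```text
rack plate sc [[0.5908, -0.2352], [0.6036, -0.1227], [0.4529, -0.1025]] mean [ 0.5491 -0.1534]
rack plate si [[0.437, -0.2181], [0.5898, -0.2392], [0.4517, -0.1081]] mean [ 0.4928 -0.1885]
rack wr [[0.604, -0.1246], [0.4523, -0.1066]] mean [ 0.5282 -0.1156]
foot sc [[0.5678, 0.0902], [0.5531, 0.2161], [0.4592, 0.2077]] mean [0.5267 0.1713]
foot si [[0.4585, 0.2018], [0.4703, 0.0758], [0.5681, 0.0859], [0.5621, 0.2109]] mean [0.5147 0.1436]
foot wr [[0.5689, 0.0871], [0.4687, 0.0785], [0.5564, 0.2182]] mean [0.5313 0.1279]
griptop sc [[0.5195, 0.1318], [0.5085, 0.1333], [0.4999, 0.1618], [0.5144, 0.1611]] mean [0.5106 0.147 ]
griptop si [[0.5005, 0.1576], [0.5221, 0.1576], [0.5263, 0.1341], [0.5015, 0.1335]] mean [0.5126 0.1457]
well rim si [[0.4767, 0.1966], [0.5447, 0.198], [0.4871, 0.0871], [0.5491, 0.0929]] mean [0.5144 0.1436]
well rim sc [[0.5499, 0.0981], [0.4869, 0.0924], [0.4774, 0.2006], [0.5361, 0.1993]] mean [0.5126 0.1476]
sheet sc [[0.5677, -0.2226], [0.4552, -0.2142], [0.4676, -0.1239], [0.5726, -0.1387]] mean [ 0.5158 -0.1749]
sheet si [[0.4712, -0.1173], [0.5866, -0.1337], [0.4603, -0.2093], [0.5693, -0.2235]] mean [ 0.5218 -0.1709]
```

```bash
cat >> h.py <<'E'
from scipy.spatial.transform import Rotation as Ro
def delta(s,target,yaw_y):
    """shift mm in tool axes, rotvec, to put TCP at target with tool x down, tool y at world yaw yaw_y deg"""
    R=Ro.from_euler("xyz",s["orientation"],degrees=True).as_matrix()
    a=np.deg2rad(yaw_y);x=np.array([0,0,-1.]);y=np.array([np.cos(a),np.sin(a),0]);T=np.c_[x,y,np.cross(x,y)]
    return R.T@(np.array(target)-s["tool_pos"])*1000, Ro.from_matrix(R.T@T).as_rotvec()
E
python3 - <<'E'
from h import *
np.set_printoptions(precision=4,suppress=True)
s,d=pickle.load(open("cap0.pkl","rb"))
S=d["scene"];I=d["side"]
print(Ro.from_euler("xyz",s["orientation"],degrees=True).as_matrix())
for c,n in((S,"sc"),(I,"si")):
    h=cv2.cvtColor(c["frame"],cv2.COLOR_RGB2HSV)
    m=cv2.inRange(h,(160,60,80),(179,255,255))
    cs=[k for k in cv2.findContours(m,0,2)[0] if cv2.contourArea(k)>60]
    for k in cs:
        k=k[:,0];t=k[k[:,1].argmin()];b=k[k[:,1].argmax()];print(n,t,onz(c,t+0.,.108),b,onz(c,b+0.,.0))
for yaw in(5.2,-174.8): print(yaw,delta(s,[.5125,.147,.19],yaw))
E
```

```text
[[-0.0022 -1.      0.0002]
 [-0.0001  0.0002  1.    ]
 [-1.      0.0022 -0.0001]]
sc [307 243] [0.645  0.2242 0.108 ] [312 290] [0.6631 0.2636 0.    ]
sc [333 179] [0.3695 0.1141 0.108 ] [332 219] [0.4021 0.148  0.    ]
si [194 153] [0.3782 0.1432 0.108 ] [191 189] [0.3519 0.1031 0.    ]
si [280 123] [0.6581 0.2379 0.108 ] [276 156] [ 0.6409  0.2032 -0.    ]
5.2 (array([ 40.4336, 111.8572, 146.9675]), array([ 3.0506, -0.0034, -0.    ]))
-174.8 (array([ 40.4336, 111.8572, 146.9675]), array([-0.091 ,  0.    , -0.0022]))
```

Request:
{"op": "drive_tool", "data": {"increments": [[0,[40,56,74],[-0.045,0,0]],[0,[40,112,147],[-0.091,0,0]],[0,[40,112,147],[-0.091,0,0]],[0,[40,112,147],[-0.091,0,0]],[0,[40,112,147],[-0.091,0,0]]], "squeeze": 60}}

```text
t: 0.78
tool_pos: [0.513, 0.1474, 0.1915]
orientation: [-107.7, 90.0, -12.4]
contact_force: [0.3, -0.6, 0.1]
opening: 0.0851
```

Run:
```python
from plant import robot
from h import *
np.set_printoptions(precision=4,suppress=True)
s=robot.read_state();c=robot.capture("wrist");pickle.dump((s,c),open("cap1.pkl","wb"));cv2.imwrite("pics/wrist1.png",c["frame"][:,:,::-1])
print(s["tool_pos"],s["orientation"],s["contact_force"])
```

```text
[0.513  0.1474 0.1915] [-107.69     89.9807  -12.4077] [ 0.3429 -0.6011  0.0882]
```

View pics/wrist1.png

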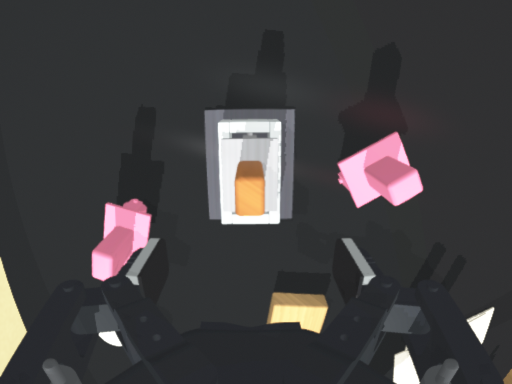

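The wrist view shows the brown grip (top face 236–264, 186–214) centred between the fingers, square to the jaws. I'll refine the numbers.

Run:
```python
from h import *
np.set_printoptions(precision=4,suppress=True)
s,c=pickle.load(open("cap1.pkl","rb"))
crop(c,190,90,310,240,4,"w1c.png")
P=[onz(c,p,.114,s)[:2] for p in[(236,187),(264,187),(235.5,214),(264,214)]];print(P,np.mean(P,0))
P=[onz(c,p,.003,s)[:2] for p in[(205,110),(295,109),(208.5,219),(293,219)]];print(P,np.mean(P,0))
P=[onz(c,p,.042,s)[:2] for p in[(219,121),(281,121),(220,223),(280,223)]];print(P,np.mean(P,0))
```

```text
(600, 480, 3)
[array([0.5243, 0.1409]), array([0.5027, 0.1388]), array([0.5229, 0.1634]), array([0.5002, 0.1613])] [0.5125 0.1511]
[array([0.5685, 0.0892]), array([0.4691, 0.0787]), array([0.5568, 0.2188]), array([0.4544, 0.2092])] [0.5122 0.149 ]
[array([0.5481, 0.0971]), array([0.4875, 0.0915]), array([0.5398, 0.205 ]), array([0.4755, 0.199 ])] [0.5127 0.1482]
```

View pics/w1c.png

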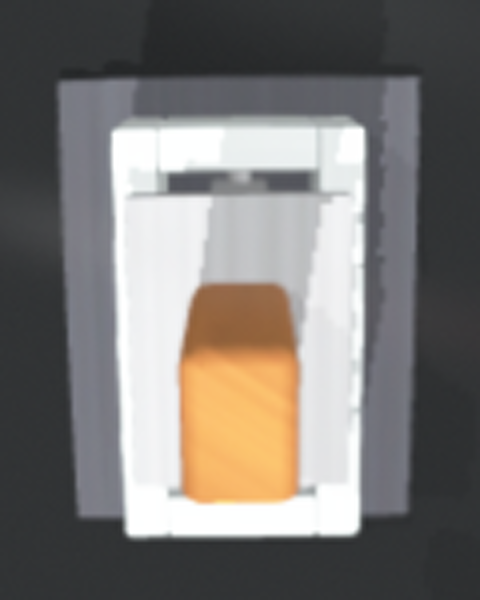

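Request:
{"op": "drive_tool", "data": {"increments": [[0,[60,0,1],[0,0,0]],[0,[110,0,1],[0,0,0]],[0,[122,0,1],[0,0,0]],[0,[122,0,1],[0,0,0]]]}}

```text
t: 1.32
tool_pos: [0.5139, 0.1474, 0.0695]
orientation: [-174.6, 90.0, -79.5]
contact_force: [0.6, 0.7, 0.7]
opening: 0.0853
```

Request:
{"op": "drive_tool", "data": {"increments": [[0.85,[0,0,0],[0,0,0]],[0.85,[0,0,0],[0,0,0]],[0.85,[0,0,0],[0,0,0]],[0.85,[0,0,0],[0,0,0]],[0.85,[0,0,0],[0,0,0]]], "squeeze": 60}}

```text
t: 1.95
tool_pos: [0.5136, 0.1484, 0.0703]
orientation: [-75.7, 89.9, 19.5]
contact_force: [-0.4, 0.4, 5.9]
opening: 0.0235
```

Request:
{"op": "drive_tool", "data": {"increments": [[1,[-25,0,0],[0,0,0]],[1,[-70,0,0],[0,0,0]],[1,[-120,0,0],[0,0,0]],[1,[-120,0,0],[0,0,0]],[1,[-120,0,0],[0,0,0]]], "squeeze": 80}}

```text
t: 2.58
tool_pos: [0.5112, 0.1475, 0.1875]
orientation: [96.4, 89.8, -168.4]
contact_force: [-0.1, 0.2, -3.6]
opening: 0.023
```

Run:
```python
from plant import robot
from h import *
np.set_printoptions(precision=4,suppress=True)
s=robot.read_state();c=robot.capture("wrist");I=robot.capture("side");pickle.dump((s,c,I),open("cap2.pkl","wb"));cv2.imwrite("pics/wrist2.png",c["frame"][:,:,::-1])
cv2.imwrite("pics/side2.png",I["frame"][:,:,::-1])
print(s["tool_pos"],s["orientation"],s["contact_force"],s["opening"])
for y in(172.4,):print(delta(s,[.5212+.06*.9917,-.1715-.06*.129,.19],y))
```

```text
[0.5112 0.1475 0.1875] [  96.4395   89.7634 -168.4   ] [-0.1019  0.2138 -3.6365] 0.023009378958674612
(array([  -2.5556,  -39.793 , -331.6543]), array([ 0.2227, -0.0009, -0.004 ]))
```

View pics/wrist2.png

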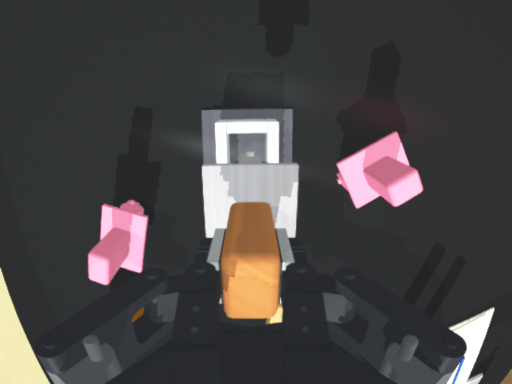

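View pics/side2.png

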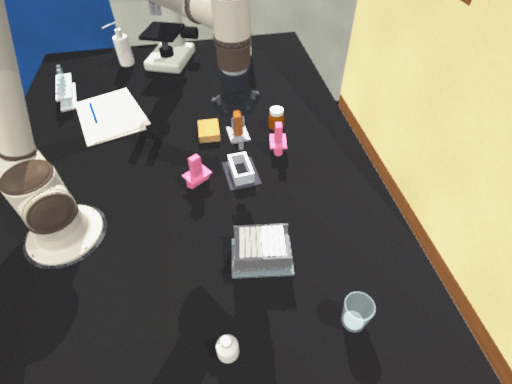

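Request:
{"op": "drive_tool", "data": {"increments": [[1,[0,-7,-60],[0.045,0,0]],[1,[0,-14,-120],[0.09,0,0]],[1,[0,-22,-180],[0.14,0,0]],[1,[0,-30,-240],[0.18,0,0]],[1,[0,-36,-295],[0.223,0,0]]]}}

```text
t: 3.3
tool_pos: [0.5749, -0.1444, 0.187]
orientation: [93.4, 89.8, 175.8]
contact_force: [-0.0, -0.2, -3.9]
opening: 0.0233
```

Request:
{"op": "drive_tool", "data": {"increments": [[1,[0,0,-10],[0,0,0]],[1,[0,0,-10],[0,0,0]],[1,[0,0,-10],[0,0,0]]]}}

```text
t: 3.68
tool_pos: [0.5738, -0.1512, 0.1886]
orientation: [82.5, 89.9, 165.0]
contact_force: [-0.1, 0.0, -3.1]
opening: 0.0232
```

Run:
```python
from plant import robot
from h import *
np.set_printoptions(precision=4,suppress=True)
s=robot.read_state();c=robot.capture("wrist");I=robot.capture("side");S=robot.capture("scene");pickle.dump((s,c,I,S),open("cap3.pkl","wb"));cv2.imwrite("pics/wrist3.png",c["frame"][:,:,::-1])
print(s["tool_pos"],s["orientation"],s["contact_force"],s["opening"])
print(delta(s,[.5212+.06*.9917,-.1715-.06*.129,.19],172.6))
crop(I,200,190,330,290,5,"si3.png");crop(S,170,130,290,220,5,"sc3.png")
```

```text
[ 0.5738 -0.1512  0.1886] [ 82.4647  89.9144 164.9852] [-0.0839  0.0321 -3.055 ] 0.02319318231123088
(array([ -1.408 , -10.4717, -26.9354]), array([-0.0014,  0.0002, -0.0015]))
(500, 650, 3)
(450, 600, 3)
```

View pics/wrist3.png

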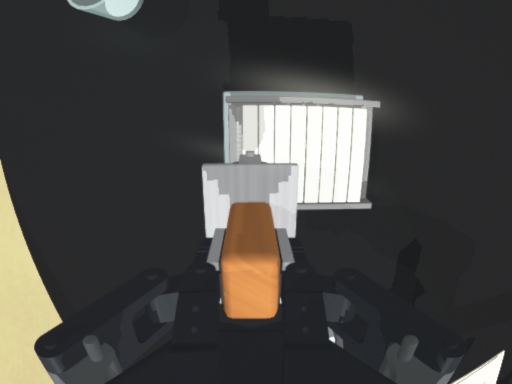

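View pics/si3.png

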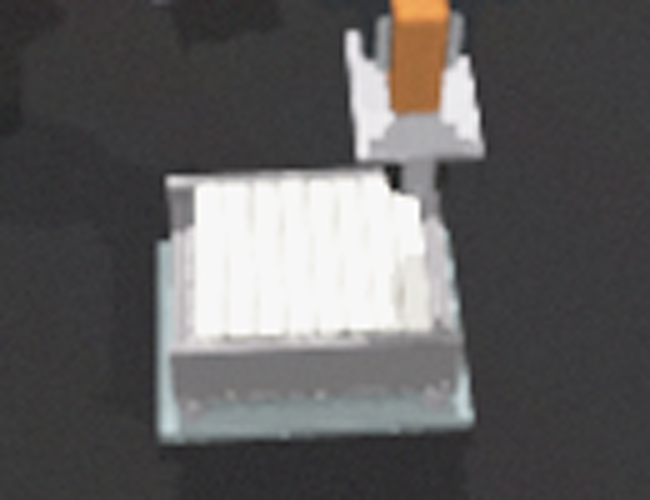

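View pics/sc3.png

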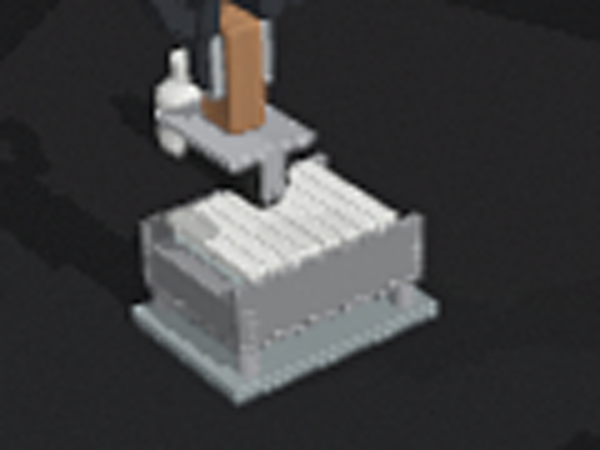

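Run:
```python
from h import *
np.set_printoptions(precision=4,suppress=True)
s,c,I,S=pickle.load(open("cap3.pkl","rb"))
crop(c,215,85,390,215,4,"w3c.png")
g=lambda p:(p[0]/5+200-.4,p[1]/5+190-.4)
f=lambda p:(p[0]/5+170-.4,p[1]/5+130-.4)
a=np.deg2rad(-7.4);ex=np.array([np.cos(a),np.sin(a)]);ey=np.array([-ex[1],ex[0]]);C=np.array([.5212,-.1715])
def sh(n,P):
    for p in P:print(n,p[:2],"rack xy mm",((p[:2]-C)@ex*1e3).round(1),((p[:2]-C)@ey*1e3).round(1))
sh("plate wr",[onz(c,p,.010,s) for p in[(224,94),(362,97)]])
sh("plate si",[onz(I,g(p),.010) for p in[(158,437),(472,421),(158,243)]])
sh("plate sc",[onz(S,f(p),.010) for p in[(133,310),(240,398),(438,306)]])
sh("sheet si",[onz(I,g(p),.0725) for p in[(195,182),(388,178),(197,337)]])
sh("sheet wr",[onz(c,p,.0725,s) for p in[(368,107),(365,205),(335,205)]])
```

```text
(520, 700, 3)
plate wr [ 0.5903 -0.2344] rack xy mm 76.6 -53.5
plate wr [ 0.4387 -0.2161] rack xy mm -76.0 -54.8
plate si [ 0.4361 -0.2227] rack xy mm -77.8 -61.7
plate si [ 0.5903 -0.2415] rack xy mm 77.5 -60.5
plate si [ 0.4506 -0.108 ] rack xy mm -78.2 53.9
plate sc [ 0.5911 -0.2355] rack xy mm 77.6 -54.5
plate sc [ 0.6082 -0.1176] rack xy mm 79.3 64.6
plate sc [ 0.4546 -0.1005] rack xy mm -75.2 61.8
sheet si [ 0.4722 -0.1182] rack xy mm -55.5 46.5
sheet si [ 0.5692 -0.1333] rack xy mm 42.7 44.0
sheet si [ 0.4604 -0.2088] rack xy mm -55.5 -44.8
sheet wr [ 0.4579 -0.2084] rack xy mm -58.0 -44.7
sheet wr [ 0.4644 -0.1141] rack xy mm -63.7 49.6
sheet wr [ 0.4955 -0.1186] rack xy mm -32.3 49.1
```

View pics/w3c.png

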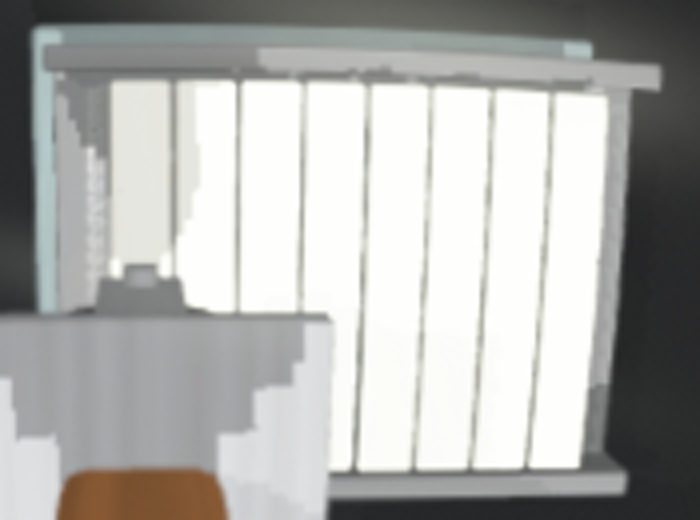

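Request:
{"op": "drive_tool", "data": {"increments": [[1,[0,-3.5,-25],[0,0,0]],[1,[20,-3.5,-25],[0,0,0]],[1,[36,-3.5,-25],[0,0,0]],[1,[36,-3.5,-25],[0,0,0]]]}}

```text
t: 4.32
tool_pos: [0.5733, -0.1769, 0.1517]
orientation: [91.6, 89.8, 174.1]
contact_force: [-0.4, -0.4, -3.5]
opening: 0.023
```

Request:
{"op": "drive_tool", "data": {"increments": [[1,[0,0,0],[0,0,0]]]}}

```text
t: 4.45
tool_pos: [0.575, -0.1773, 0.1539]
orientation: [-111.1, 89.9, -28.6]
contact_force: [0.3, 0.6, -2.8]
opening: 0.0232
```

Request:
{"op": "drive_tool", "data": {"increments": [[1,[0,0,0],[0,0,0]]]}}

```text
t: 4.58
tool_pos: [0.575, -0.1775, 0.1542]
orientation: [-92.3, 89.9, -9.9]
contact_force: [-0.2, 0.2, -3.3]
opening: 0.0232
```

Request:
{"op": "drive_tool", "data": {"increments": [[1,[1,0,0],[0,0,0]],[1,[2,0,0],[0,0,0]]]}}

```text
t: 4.82
tool_pos: [0.5745, -0.1776, 0.1515]
orientation: [-83.5, 90.0, -1.1]
contact_force: [-0.2, -0.1, -2.7]
opening: 0.0231
```

Request:
{"op": "drive_tool", "data": {"increments": [[1,[1,0,0],[0,0,0]],[1,[2,0,0],[0,0,0]]]}}

```text
t: 5.08
tool_pos: [0.5744, -0.1777, 0.1492]
orientation: [89.0, 90.0, 171.4]
contact_force: [-1.1, -0.3, -2.8]
opening: 0.0233
```

Request:
{"op": "drive_tool", "data": {"increments": [[1,[1,0,0],[0,0,0]],[1,[2,0,0],[0,0,0]]]}}

```text
t: 5.32
tool_pos: [0.5744, -0.1777, 0.1472]
orientation: [125.8, 90.0, -151.8]
contact_force: [0.2, 0.2, -2.9]
opening: 0.0226
```

Request:
{"op": "drive_tool", "data": {"increments": [[1,[1,0,0],[0,0,0]],[1,[2,0,0],[0,0,0]]]}}

```text
t: 5.58
tool_pos: [0.5744, -0.1776, 0.1452]
orientation: [-11.9, 90.0, 70.5]
contact_force: [0.8, 0.9, -4.4]
opening: 0.0232
```

Request:
{"op": "drive_tool", "data": {"increments": [[1,[1,0,0],[0,0,0]],[1,[1.5,0,0],[0,0,0]]]}}

```text
t: 5.82
tool_pos: [0.5744, -0.1776, 0.1437]
orientation: [80.9, 90.0, 163.4]
contact_force: [0.0, 0.0, -3.8]
opening: 0.023
```

Request:
{"op": "drive_tool", "data": {"increments": [[1,[0.75,0,0],[0,0,0]],[1,[1.5,0,0],[0,0,0]]]}}

```text
t: 6.08
tool_pos: [0.5744, -0.1776, 0.1423]
orientation: [-99.3, 90.0, -16.9]
contact_force: [-0.5, 0.6, -3.6]
opening: 0.0232
```

Request:
{"op": "drive_tool", "data": {"increments": [[1,[0.75,0,0],[0,0,0]],[1,[1.5,0,0],[0,0,0]]]}}

```text
t: 6.32
tool_pos: [0.5744, -0.1776, 0.1408]
orientation: [-65.3, 90.0, 17.1]
contact_force: [0.5, 0.1, -3.3]
opening: 0.0231
```

Request:
{"op": "drive_tool", "data": {"increments": [[1,[0.75,0,0],[0,0,0]],[1,[1.5,0,0],[0,0,0]]]}}

```text
t: 6.58
tool_pos: [0.5748, -0.1777, 0.1398]
orientation: [-99.3, 89.9, -16.8]
contact_force: [-0.1, 0.4, -0.9]
opening: 0.0231
```

Request:
{"op": "drive_tool", "data": {"increments": [[1,[0.75,0,0],[0,0,0]],[1,[1.5,0,0],[0,0,0]]]}}

```text
t: 6.82
tool_pos: [0.5752, -0.1778, 0.1387]
orientation: [-97.6, 89.9, -15.1]
contact_force: [-0.0, -0.2, 1.7]
opening: 0.023
```

Request:
{"op": "drive_tool", "data": {"increments": [[1,[0.5,0,0],[0,0,0]],[1,[1,0,0],[0,0,0]]]}}

```text
t: 7.08
tool_pos: [0.5751, -0.1778, 0.1376]
orientation: [-96.2, 89.9, -13.8]
contact_force: [0.5, 1.0, 2.8]
opening: 0.0232
```

Request:
{"op": "drive_tool", "data": {"increments": [[1,[0.5,0,0],[0,0,0]],[1,[1,0,0],[0,0,0]]]}}

```text
t: 7.32
tool_pos: [0.5745, -0.1777, 0.136]
orientation: [-103.7, 90.0, -21.3]
contact_force: [0.7, 0.8, 3.3]
opening: 0.023
```

Request:
{"op": "drive_tool", "data": {"increments": [[1,[0.5,0,0],[0,0,0]],[1,[1,0,0],[0,0,0]]]}}

```text
t: 7.58
tool_pos: [0.5749, -0.1778, 0.1353]
orientation: [-98.7, 89.9, -16.2]
contact_force: [0.7, 1.0, 5.3]
opening: 0.0231
```

Request:
{"op": "drive_tool", "data": {"increments": [[1,[0.5,0,0],[0,0,0]],[1,[1,0,0],[0,0,0]]]}}

```text
t: 7.82
tool_pos: [0.5753, -0.1778, 0.1348]
orientation: [-98.5, 89.9, -16.0]
contact_force: [0.2, 0.6, 7.5]
opening: 0.0232
```

Request:
{"op": "drive_tool", "data": {"increments": [[1,[-0.15,2,0],[0,0,0]],[1,[-0.3,4,0],[0,0,0]]]}}

```text
t: 8.07
tool_pos: [0.5721, -0.1774, 0.1354]
orientation: [-95.4, 89.7, -12.9]
contact_force: [2.9, -0.6, 6.4]
opening: 0.0232
```

Request:
{"op": "drive_tool", "data": {"increments": [[1,[-0.15,2,0],[0,0,0]],[1,[-0.3,4,0],[0,0,0]]]}}

```text
t: 8.32
tool_pos: [0.5697, -0.177, 0.1363]
orientation: [-93.1, 89.5, -10.6]
contact_force: [3.8, 0.8, 5.0]
opening: 0.0233
```

Request:
{"op": "drive_tool", "data": {"increments": [[1,[-0.12,2,0],[0,0,0]],[1,[-0.25,4,0],[0,0,0]]]}}

```text
t: 8.57
tool_pos: [0.5638, -0.1763, 0.1358]
orientation: [-96.4, 89.8, -13.9]
contact_force: [1.4, -0.0, 6.3]
opening: 0.0233
```

Request:
{"op": "drive_tool", "data": {"increments": [[1,[0.1,2,0],[0,0,0]],[1,[0.1,4,0],[0,0,0]]]}}

```text
t: 8.82
tool_pos: [0.5597, -0.1758, 0.1359]
orientation: [-98.5, 89.8, -16.1]
contact_force: [0.9, 0.9, 7.4]
opening: 0.0232
```

Request:
{"op": "drive_tool", "data": {"increments": [[1,[-0.1,2,0],[0,0,0]],[1,[-0.2,4,0],[0,0,0]]]}}

```text
t: 9.07
tool_pos: [0.557, -0.1754, 0.1366]
orientation: [-94.8, 89.6, -12.3]
contact_force: [3.5, -0.7, 6.8]
opening: 0.0231
```

Request:
{"op": "drive_tool", "data": {"increments": [[1,[-0.1,2,0],[0,0,0]],[1,[-0.2,4,0],[0,0,0]]]}}

```text
t: 9.32
tool_pos: [0.5537, -0.1749, 0.1369]
orientation: [-94.1, 89.5, -11.6]
contact_force: [3.0, -1.0, 6.5]
opening: 0.023
```

Request:
{"op": "drive_tool", "data": {"increments": [[1,[-0.05,2,0],[0,0,0]],[1,[-0.1,4,0],[0,0,0]]]}}

```text
t: 9.57
tool_pos: [0.5479, -0.1743, 0.1365]
orientation: [-99.2, 89.8, -16.8]
contact_force: [0.6, 0.1, 7.6]
opening: 0.0232
```

Request:
{"op": "drive_tool", "data": {"increments": [[1,[-0.1,2,0],[0,0,0]],[1,[-0.2,4,0],[0,0,0]]]}}

```text
t: 9.82
tool_pos: [0.5439, -0.1738, 0.1367]
orientation: [-100.2, 89.8, -17.7]
contact_force: [0.9, 0.1, 7.5]
opening: 0.0234
```

Request:
{"op": "drive_tool", "data": {"increments": [[1,[-0.05,2,0],[0,0,0]],[1,[-0.1,4,0],[0,0,0]]]}}

```text
t: 10.07
tool_pos: [0.5413, -0.1734, 0.1372]
orientation: [-95.2, 89.6, -12.7]
contact_force: [3.5, -1.1, 6.5]
opening: 0.0231
```

Request:
{"op": "drive_tool", "data": {"increments": [[1,[0,2,0],[0,0,0]],[1,[-0.05,4,0],[0,0,0]]]}}

```text
t: 10.32
tool_pos: [0.5369, -0.1728, 0.1371]
orientation: [-96.5, 89.7, -14.0]
contact_force: [1.7, -0.6, 7.3]
opening: 0.0235
```

Request:
{"op": "drive_tool", "data": {"increments": [[1,[-0.05,2,0],[0,0,0]],[1,[-0.05,4,0],[0,0,0]]]}}

```text
t: 10.58
tool_pos: [0.5321, -0.1722, 0.137]
orientation: [-101.0, 89.8, -18.6]
contact_force: [-0.1, -0.5, 7.6]
opening: 0.023
```

Request:
{"op": "drive_tool", "data": {"increments": [[1,[-0.05,2,0],[0,0,0]],[1,[-0.05,4,0],[0,0,0]]]}}

```text
t: 10.82
tool_pos: [0.5287, -0.1718, 0.1372]
orientation: [-97.8, 89.7, -15.4]
contact_force: [1.6, -0.1, 7.2]
opening: 0.023
```

Request:
{"op": "drive_tool", "data": {"increments": [[1,[0,2,0],[0,0,0]],[1,[0,4,0],[0,0,0]]]}}

```text
t: 11.08
tool_pos: [0.5261, -0.1714, 0.1374]
orientation: [-94.7, 89.5, -12.2]
contact_force: [3.4, -0.5, 6.9]
opening: 0.0229
```

Request:
{"op": "drive_tool", "data": {"increments": [[1,[0,2,0],[0,0,0]],[1,[0,4,0],[0,0,0]]]}}

```text
t: 11.32
tool_pos: [0.5204, -0.1707, 0.137]
orientation: [-100.7, 89.8, -18.2]
contact_force: [0.3, 0.1, 8.5]
opening: 0.023
```

Request:
{"op": "drive_tool", "data": {"increments": [[1,[0.05,2,0],[0,0,0]],[1,[0.1,4,0],[0,0,0]]]}}

```text
t: 11.58
tool_pos: [0.5162, -0.1702, 0.137]
orientation: [-103.5, 89.8, -21.0]
contact_force: [-0.1, 0.4, 9.7]
opening: 0.0225
```

Request:
{"op": "drive_tool", "data": {"increments": [[1,[-0.05,2,0],[0,0,0]],[1,[-0.1,4,0],[0,0,0]]]}}

```text
t: 11.82
tool_pos: [0.5129, -0.1697, 0.1371]
orientation: [-97.7, 89.7, -15.2]
contact_force: [1.8, 0.0, 7.4]
opening: 0.023
```

Request:
{"op": "drive_tool", "data": {"increments": [[1,[0,2,0],[0,0,0]],[1,[0,4,0],[0,0,0]]]}}

```text
t: 12.08
tool_pos: [0.5093, -0.1692, 0.137]
orientation: [-97.1, 89.7, -14.6]
contact_force: [1.5, -0.7, 7.1]
opening: 0.0233
```

Request:
{"op": "drive_tool", "data": {"increments": [[1,[0,2,0],[0,0,0]],[1,[0.05,4,0],[0,0,0]]]}}

```text
t: 12.32
tool_pos: [0.504, -0.1686, 0.1367]
orientation: [-107.3, 89.8, -24.8]
contact_force: [-0.1, -0.0, 8.8]
opening: 0.0233
```

Request:
{"op": "drive_tool", "data": {"increments": [[1,[0.05,2,0],[0,0,0]],[1,[0.1,4,0],[0,0,0]]]}}

```text
t: 12.58
tool_pos: [0.4999, -0.1681, 0.1366]
orientation: [-107.7, 89.9, -25.2]
contact_force: [0.9, -0.6, 7.5]
opening: 0.0232
```

Request:
{"op": "drive_tool", "data": {"increments": [[1,[0.05,2,0],[0,0,0]],[1,[0.1,4,0],[0,0,0]]]}}

```text
t: 12.82
tool_pos: [0.4976, -0.1677, 0.1367]
orientation: [-96.1, 89.6, -13.6]
contact_force: [2.5, -0.7, 4.7]
opening: 0.023
```

Request:
{"op": "drive_tool", "data": {"increments": [[1,[0.05,2,0],[0,0,0]],[1,[0.15,4,0],[0,0,0]]]}}

```text
t: 13.08
tool_pos: [0.4925, -0.1671, 0.1363]
orientation: [-103.0, 89.8, -20.5]
contact_force: [-0.5, -0.6, 6.9]
opening: 0.0234
```

Request:
{"op": "drive_tool", "data": {"increments": [[1,[0.15,2,0],[0,0,0]],[1,[0.35,4,0],[0,0,0]]]}}

```text
t: 13.32
tool_pos: [0.4878, -0.1665, 0.1359]
orientation: [-113.2, 89.9, -30.8]
contact_force: [-0.3, 0.0, 8.6]
opening: 0.0232
```

Request:
{"op": "drive_tool", "data": {"increments": [[1,[0.15,2,0],[0,0,0]],[1,[0.3,4,0],[0,0,0]]]}}

```text
t: 13.58
tool_pos: [0.4846, -0.166, 0.1357]
orientation: [-101.7, 89.8, -19.2]
contact_force: [2.3, -1.8, 6.2]
opening: 0.023
```

Request:
{"op": "drive_tool", "data": {"increments": [[1,[0.15,2,0],[0,0,0]],[1,[0.3,4,0],[0,0,0]]]}}

```text
t: 13.82
tool_pos: [0.4818, -0.1656, 0.1356]
orientation: [-96.9, 89.6, -14.4]
contact_force: [2.9, -0.8, 6.4]
opening: 0.0233
```

Request:
{"op": "drive_tool", "data": {"increments": [[1,[0.15,2,0],[0,0,0]],[1,[0.3,4,0],[0,0,0]]]}}

```text
t: 14.08
tool_pos: [0.4761, -0.1649, 0.1349]
orientation: [-111.7, 89.9, -29.2]
contact_force: [-0.4, -0.9, 8.1]
opening: 0.0231
```

Request:
{"op": "drive_tool", "data": {"increments": [[1,[0.2,2,0],[0,0,0]],[1,[0.4,4,0],[0,0,0]]]}}

```text
t: 14.32
tool_pos: [0.4718, -0.1644, 0.1345]
orientation: [-118.6, 89.9, -36.2]
contact_force: [-0.0, -1.4, 8.2]
opening: 0.023
```

Request:
{"op": "drive_tool", "data": {"increments": [[1,[0.2,1.5,0],[0,0,0]],[1,[0.5,3,0],[0,0,0]],[1,[0.5,3,0],[0,0,0]]]}}

```text
t: 14.7
tool_pos: [0.4687, -0.164, 0.134]
orientation: [-130.5, 89.9, -48.0]
contact_force: [-0.3, -0.9, 8.5]
opening: 0.0232
```

Request:
{"op": "drive_tool", "data": {"increments": [[1,[-0.3,-3,0],[0,0,0]],[1,[-0.6,-6,0],[0,0,0]],[1,[-0.95,-9,0],[0,0,0]],[1,[-1.2,-12,0],[0,0,0]]]}}

```text
t: 15.2
tool_pos: [0.4804, -0.1656, 0.1352]
orientation: [-157.5, 89.9, -75.0]
contact_force: [-0.7, 0.2, 8.5]
opening: 0.023
```

Request:
{"op": "drive_tool", "data": {"increments": [[1,[-0.2,-3,0],[0,0,0]],[1,[-0.4,-6,0],[0,0,0]],[1,[-0.6,-9,0],[0,0,0]],[1,[-0.85,-12,0],[0,0,0]]]}}

```text
t: 15.7
tool_pos: [0.4926, -0.1671, 0.1362]
orientation: [-124.3, 89.9, -41.8]
contact_force: [-0.2, -0.5, 8.7]
opening: 0.0229
```

Request:
{"op": "drive_tool", "data": {"increments": [[1,[-0.1,-3,0],[0,0,0]],[1,[-0.2,-6,0],[0,0,0]],[1,[-0.3,-9,0],[0,0,0]],[1,[-0.4,-12,0],[0,0,0]]]}}

```text
t: 16.2
tool_pos: [0.5047, -0.1687, 0.1367]
orientation: [-116.0, 89.9, -33.5]
contact_force: [0.3, 0.3, 10.0]
opening: 0.0234
```

Request:
{"op": "drive_tool", "data": {"increments": [[1,[-0.05,-3,0],[0,0,0]],[1,[-0.05,-6,0],[0,0,0]],[1,[-0.05,-9,0],[0,0,0]],[1,[-0.05,-12,0],[0,0,0]]]}}

```text
t: 16.7
tool_pos: [0.5168, -0.1703, 0.1369]
orientation: [-110.1, 89.9, -27.7]
contact_force: [-0.7, 0.1, 8.3]
opening: 0.0233
```

Request:
{"op": "drive_tool", "data": {"increments": [[1,[0,-3,0],[0,0,0]],[1,[0,-6,0],[0,0,0]],[1,[0,-9,0],[0,0,0]],[1,[0,-12,0],[0,0,0]]]}}

```text
t: 17.2
tool_pos: [0.5288, -0.1718, 0.1369]
orientation: [-106.0, 89.9, -23.5]
contact_force: [-0.5, 0.4, 8.2]
opening: 0.023
```

Request:
{"op": "drive_tool", "data": {"increments": [[1,[0.05,-3,0],[0,0,0]],[1,[0.1,-6,0],[0,0,0]],[1,[0.15,-9,0],[0,0,0]],[1,[0.2,-12,0],[0,0,0]]]}}

```text
t: 17.7
tool_pos: [0.5406, -0.1733, 0.1366]
orientation: [-104.1, 89.9, -21.7]
contact_force: [0.4, 0.3, 8.3]
opening: 0.0232
```

Request:
{"op": "drive_tool", "data": {"increments": [[1,[0.1,-3,0],[0,0,0]],[1,[0.2,-6,0],[0,0,0]],[1,[0.3,-9,0],[0,0,0]],[1,[0.4,-12,0],[0,0,0]]]}}

```text
t: 18.2
tool_pos: [0.5525, -0.1748, 0.1361]
orientation: [-102.2, 89.9, -19.7]
contact_force: [-0.1, 0.7, 7.4]
opening: 0.0232
```

Request:
{"op": "drive_tool", "data": {"increments": [[1,[0.1,-3,0],[0,0,0]],[1,[0.25,-6,0],[0,0,0]],[1,[0.4,-9,0],[0,0,0]],[1,[0.6,-12,0],[0,0,0]]]}}

```text
t: 18.7
tool_pos: [0.5644, -0.1764, 0.1354]
orientation: [-99.0, 89.9, -16.5]
contact_force: [-0.1, 0.4, 7.4]
opening: 0.023
```

Request:
{"op": "drive_tool", "data": {"increments": [[1,[0.2,-3,0],[0,0,0]],[1,[0.45,-6,0],[0,0,0]],[1,[0.7,-9,0],[0,0,0]],[1,[0.9,-11,0],[0,0,0]]]}}

```text
t: 19.2
tool_pos: [0.5754, -0.1778, 0.1345]
orientation: [-97.6, 89.9, -15.1]
contact_force: [0.0, 0.4, 7.2]
opening: 0.0228
```

Run:
```python
from plant import robot
from h import *
I=robot.capture("side");S=robot.capture("scene");c=robot.capture("wrist")
a=cv2.resize(I["frame"][190:290,200:330,::-1],None,fx=5,fy=5,interpolation=2);cv2.imwrite("pics/si4.png",a)
a=cv2.resize(S["frame"][130:220,170:290,::-1],None,fx=5,fy=5,interpolation=2);cv2.imwrite("pics/sc4.png",a)
crop(c,200,70,400,220,4,"w4.png")
```

```text
(600, 800, 3)
```

View pics/si4.png

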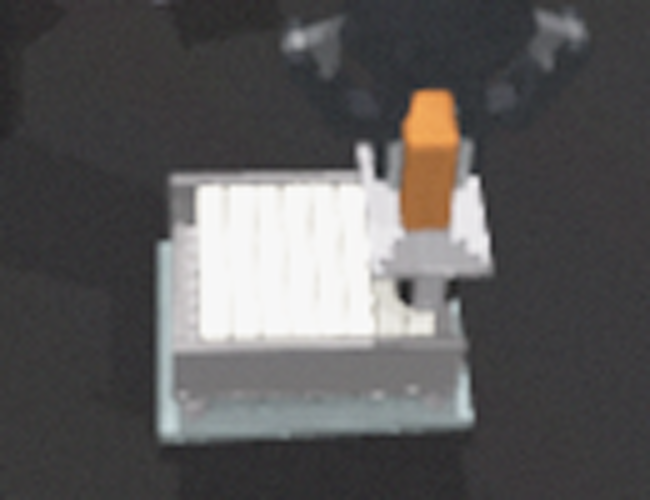

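View pics/sc4.png

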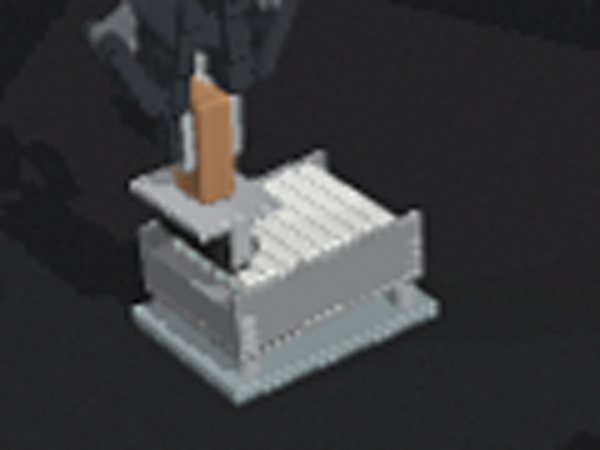

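View pics/w4.png

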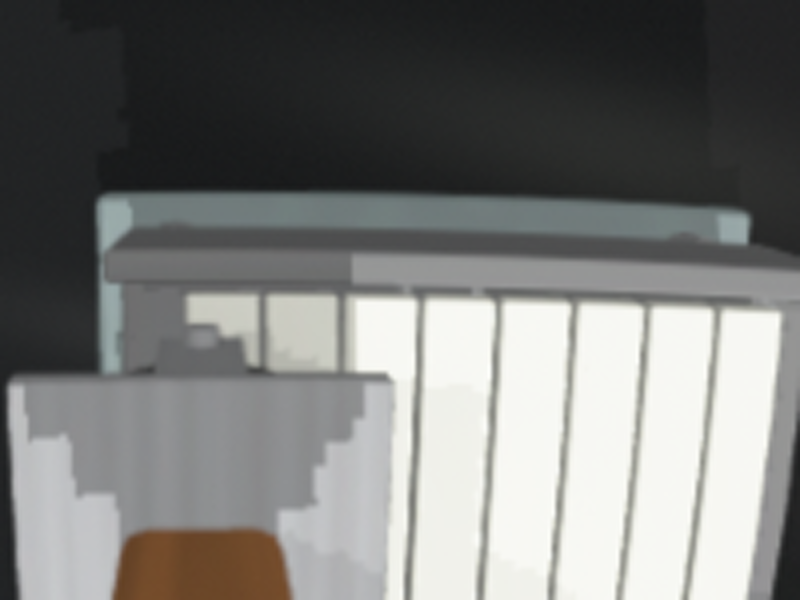

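The rolled strips look level in all three views (wrist crop, top ends all at rows ~290–310), and the return pass showed no bumps (|Fx| < 0.7 N, against 3 N on the first pass). I'm lifting off now.

Request:
{"op": "drive_tool", "data": {"increments": [[1,[-15,0,0],[0,0,0]],[1,[-40,0,0],[0,0,0]],[1,[-60,0,0],[0,0,0]],[1,[-60,0,0],[0,0,0]]]}}

```text
t: 19.85
tool_pos: [0.5742, -0.1775, 0.1937]
orientation: [-27.2, 90.0, 55.2]
contact_force: [0.1, 0.4, -3.1]
opening: 0.0234
```

Run:
```python
from plant import robot
from h import *
np.set_printoptions(precision=4,suppress=True)
s=robot.read_state();I=robot.capture("side");S=robot.capture("scene")
a=cv2.resize(I["frame"][190:290,200:330,::-1],None,fx=5,fy=5,interpolation=2);cv2.imwrite("pics/si5.png",a)
a=cv2.resize(S["frame"][130:220,170:290,::-1],None,fx=5,fy=5,interpolation=2);cv2.imwrite("pics/sc5.png",a)
print(s["tool_pos"],s["orientation"],s["contact_force"]);print(delta(s,[.5128,.1484,.1925],-174.8))
```

```text
[ 0.5742 -0.1775  0.1937] [-27.228   89.9558  55.1836] [ 0.1416  0.35   -3.1154]
(array([  1.4058, 103.8735, 314.9376]), array([-0.2232,  0.0006,  0.0004]))
```

View pics/sc5.png

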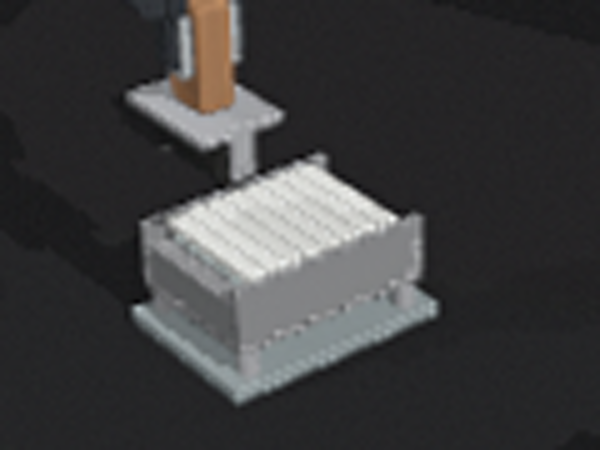

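View pics/si5.png

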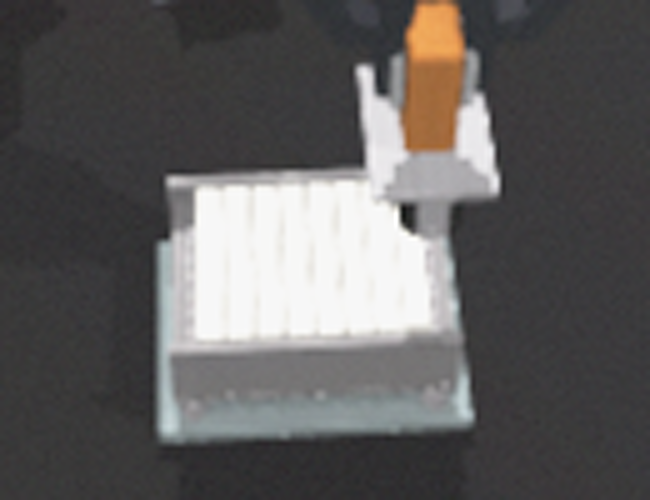

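Both views show the whole sheet flat and level. Now back to above the stand.

Request:
{"op": "drive_tool", "data": {"increments": [[1,[0,17,52],[-0.037,0,0]],[1,[0,35,105],[-0.075,0,0]],[1,[0,52,158],[-0.11,0,0]],[1,[0,70,211],[-0.15,0,0]],[1,[0,87,264],[-0.19,0,0]]]}}

```text
t: 20.58
tool_pos: [0.5212, 0.0968, 0.1917]
orientation: [104.2, 89.8, -162.5]
contact_force: [0.9, 0.5, -4.0]
opening: 0.023
```

Request:
{"op": "drive_tool", "data": {"increments": [[1,[0,8,56],[-0.033,0,0]],[1,[0,8,56],[-0.033,0,0]],[1,[0,8,56],[-0.033,0,0]],[1,[0,8,56],[-0.033,0,0]]]}}

```text
t: 21.08
tool_pos: [0.5114, 0.1497, 0.1926]
orientation: [114.4, 89.9, -150.5]
contact_force: [0.6, -0.8, -3.4]
opening: 0.023
```

Run:
```python
from plant import robot
from h import *
np.set_printoptions(precision=4,suppress=True)
s=robot.read_state();c=robot.capture("wrist")
cv2.imwrite("pics/w6.png",c["frame"][:,:,::-1])
print(s["tool_pos"],s["orientation"],s["contact_force"]);print(delta(s,[.5128,.1484,.0705],-174.8))
```

```text
[0.5114 0.1497 0.1926] [ 114.3521   89.8945 -150.5333] [ 0.6492 -0.7921 -3.4035]
(array([122.1208,  -1.491 ,  -1.3488]), array([-0.0015, -0.0008, -0.0017]))
```

View pics/w6.png

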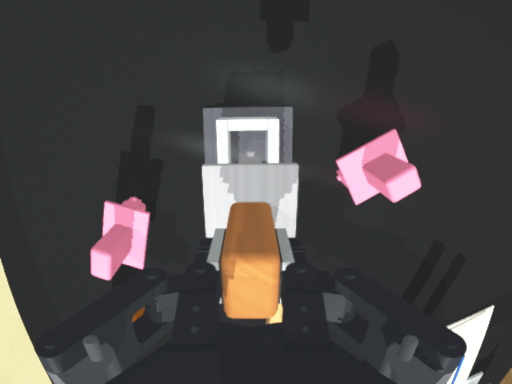

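Request:
{"op": "drive_tool", "data": {"increments": [[1,[40,0,-1],[0,0,0]],[1,[65,0,-1],[0,0,0]],[1,[75,0,-1],[0,0,0]],[1,[75,0,-1],[0,0,0]]]}}

```text
t: 21.62
tool_pos: [0.512, 0.1493, 0.1182]
orientation: [138.5, 89.9, -126.3]
contact_force: [-0.4, 0.8, -3.3]
opening: 0.0232
```

Run:
```python
from plant import robot
from h import *
np.set_printoptions(precision=4,suppress=True)
s=robot.read_state();I=robot.capture("side");S=robot.capture("scene")
a=cv2.resize(I["frame"][110:210,190:320,::-1],None,fx=5,fy=5,interpolation=2)
b=cv2.resize(S["frame"][170:270,260:380,::-1],None,fx=5,fy=5,interpolation=2);cv2.imwrite("pics/p7.png",cv2.resize(np.hstack([a,b]),(800,320)))
print(s["tool_pos"],s["contact_force"])
```

```text
[0.512  0.1493 0.1182] [-0.3646  0.8252 -3.3218]
```

View pics/p7.png

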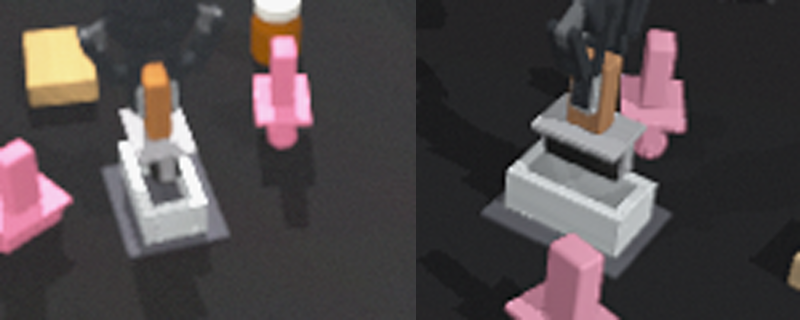

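The roller hangs straight over the well in both views. I'm descending with force checks.

Request:
{"op": "drive_tool", "data": {"increments": [[1,[8,0,-0.5],[0,0,0]],[1,[16,0,-0.5],[0,0,0]],[1,[24,0,-0.5],[0,0,0]]]}}

```text
t: 22.1
tool_pos: [0.5117, 0.1495, 0.0938]
orientation: [99.5, 90.0, -165.3]
contact_force: [-0.3, -0.1, -3.9]
opening: 0.0234
```

Request:
{"op": "drive_tool", "data": {"increments": [[1,[8,0,0],[0,0,0]],[1,[16,0,0],[0,0,0]],[1,[20,0,0],[0,0,0]],[1,[20,0,0],[0,0,0]]]}}

```text
t: 22.6
tool_pos: [0.5117, 0.1494, 0.074]
orientation: [121.4, 90.0, -143.4]
contact_force: [0.6, 0.6, -2.7]
opening: 0.0231
```

Request:
{"op": "drive_tool", "data": {"increments": [[1,[1,0,0],[0,0,0]],[1,[2,0,0],[0,0,0]]]}}

```text
t: 22.85
tool_pos: [0.512, 0.1496, 0.0726]
orientation: [-63.4, 90.0, 31.8]
contact_force: [-0.8, -0.9, -3.5]
opening: 0.0229
```

Request:
{"op": "drive_tool", "data": {"increments": [[1,[0.5,0,0],[0,0,0]],[1,[1,0,0],[0,0,0]]]}}

```text
t: 23.1
tool_pos: [0.5118, 0.1495, 0.0714]
orientation: [-59.1, 90.0, 36.1]
contact_force: [0.5, 0.3, -2.8]
opening: 0.0233
```

Request:
{"op": "drive_tool", "data": {"increments": [[1,[0.5,0,0],[0,0,0]],[1,[1,0,0],[0,0,0]]]}}

```text
t: 23.35
tool_pos: [0.5118, 0.1494, 0.0703]
orientation: [-148.8, 90.0, -53.6]
contact_force: [-0.5, -0.3, -1.4]
opening: 0.0231
```

Touching at the grasp height. I'll seat it lightly, then release.

Request:
{"op": "drive_tool", "data": {"increments": [[1,[0.5,0,0],[0,0,0]],[1,[0.5,0,0],[0,0,0]]]}}

```text
t: 23.6
tool_pos: [0.5118, 0.1494, 0.0703]
orientation: [-120.4, 90.0, -25.2]
contact_force: [-1.8, -0.5, 1.6]
opening: 0.0231
```

Request:
{"op": "drive_tool", "data": {"increments": [[0.5,[0,0,0],[0,0,0]],[0,[0,0,0],[0,0,0]],[0,[0,0,0],[0,0,0]],[0,[0,0,0],[0,0,0]],[0,[0,0,0],[0,0,0]]]}}

```text
t: 24.22
tool_pos: [0.5118, 0.1495, 0.0699]
orientation: [-99.6, 90.0, -4.4]
contact_force: [-0.8, -0.5, -0.4]
opening: 0.0852
```

Request:
{"op": "drive_tool", "data": {"increments": [[0,[0,0,0],[0,0,0]],[0,[-20,0,0],[0,0,0]],[0,[-60,0,0],[0,0,0]],[0,[-110,0,0],[0,0,0]],[0,[-110,0,0],[0,0,0]]]}}

```text
t: 24.85
tool_pos: [0.5142, 0.1507, 0.1844]
orientation: [-67.8, 89.4, 27.4]
contact_force: [-0.3, 0.4, 0.0]
opening: 0.0857
```

Run:
```python
from plant import robot
from h import *
np.set_printoptions(precision=4,suppress=True)
s=robot.read_state();I=robot.capture("side");S=robot.capture("scene");c=robot.capture("wrist")
a=cv2.resize(I["frame"][110:210,190:320,::-1],None,fx=5,fy=5,interpolation=2)
b=cv2.resize(S["frame"][170:270,260:380,::-1],None,fx=5,fy=5,interpolation=2);cv2.imwrite("pics/p8.png",cv2.resize(np.hstack([a,b]),(800,320)))
cv2.imwrite("pics/w8.png",c["frame"][:,:,::-1]);pickle.dump((s,c),open("cap8.pkl","wb"))
cv2.imwrite("pics/sc8.png",S["frame"][:,:,::-1])
print(s["t"],s["tool_pos"],s["contact_force"])
```

```text
24.85 [0.5142 0.1507 0.1844] [-0.3115  0.4216  0.0401]
```

View pics/p8.png

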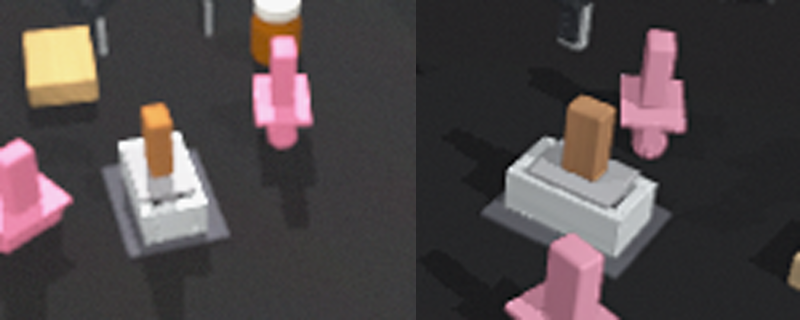

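View pics/w8.png

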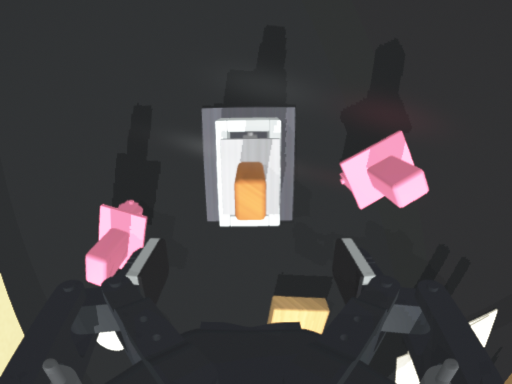

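View pics/sc8.png

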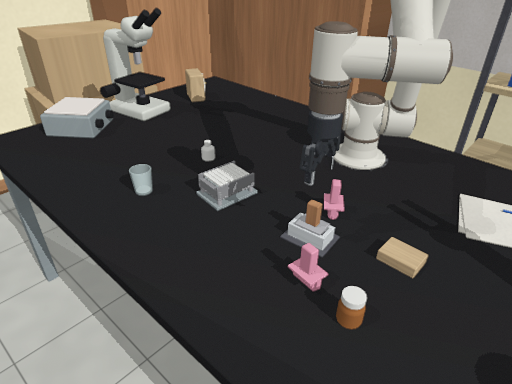

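The roller hangs upright in the well (side and scene crops; wrist image 250,170), the same as at the start. I'll take one more look at the sheet before handing in.

Run:
```python
from plant import robot
from h import *
I=robot.capture("side");S=robot.capture("scene")
s0,d=pickle.load(open("cap0.pkl","rb"))
R=lambda im,x,y:cv2.resize(im[y:y+75,x:x+100,::-1],None,fx=4,fy=4,interpolation=2)
cv2.imwrite("pics/p9.png",np.vstack([np.hstack([R(d["scene"]["frame"],180,145),R(S["frame"],180,145)]),np.hstack([R(d["side"]["frame"],215,215),R(I["frame"],215,215)])]))
```

```text
(no output)
```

View pics/p9.png

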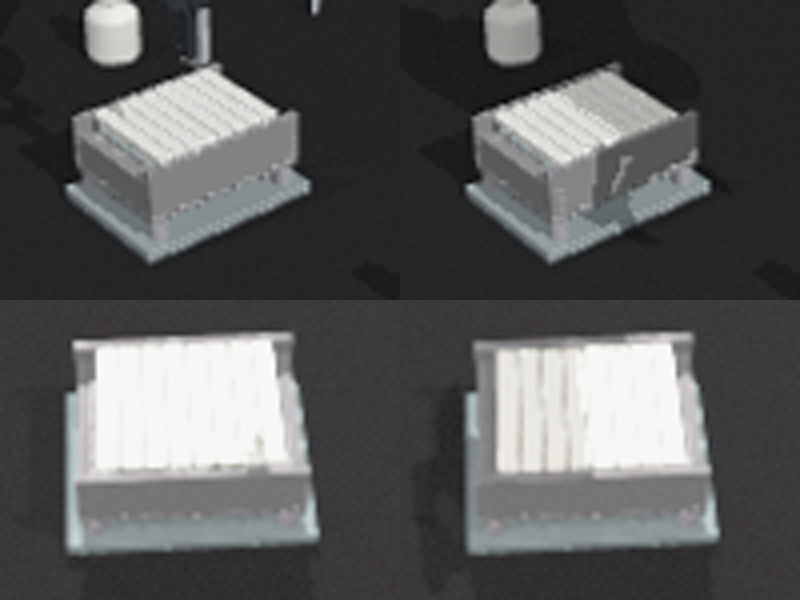

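The sheet lies visibly lower and evenly all the way across (right: after; left: before). The grey half is only the arm's shadow.

```bash
python3 -c "
from plant import robot
print(robot.finish_job(), robot.read_state()['t'])"
```

```text
the job is handed in; nothing more can be done
the job is handed in; nothing more can be done
```

I took the brown-gripped roller from its stand, rolled it over all eight cap strips and hung it back in the stand. I handed the job in at about 25–26 s of the 72 s allowed.

- **Pressing:** I first pressed at strip 8, rolled to strip 1 and back without lifting, and kept the pressing force at about 8–13 N, below the 18 N limit. The force was read only at the end of each short move, so peaks between readings were not seen.
- **Strips home:** On the return pass the sideways force stayed under 0.7 N, against bumps of about 3 N on the first pass. The camera views show the sheet lower and level across its whole width. The strip positions themselves can't be read, so this rests on force and pictures only.
- **Roller and surroundings:** The roller hangs upright and centred in its well, released, with the gripper about 110 mm above its release height. I saw no change to the rack, stand, pink look-alikes or bystanders.
- **Disagreements:** The cameras disagreed by up to about 7 mm on the rack's y position; I used the middle, which was well within the room available. No check failed.

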